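Tip the two-bore block out of its case and lay it on the surface calibrator

TASK

Three aluminium blocks lie flush in the pockets of a wooden case. Take the one with two bores: press down its end over the deep well so that it tips up and stays tipped in its pocket, then grip the raised end, carry it over and set it down (do not drop it) flat in the middle of the calibrator's round steel plate, and let go. Leave the other two blocks lying in their pockets.

Things in the scene. Friction and masses are not known exactly. Their poses are not given: they have to be found in the camera images.
- two_bore_center (a point): The block to move: aluminium bar 90 x 32 x 20 mm, about 155 g, two 13 mm bores in its top face, 18 mm either side of the middle. Origin at its centre, half-way up; z up, x along its length, from its end over the deep well (-x) to its end on the shelf (+x). Lies in any of the case's 3 pockets, top level with the case's top, 50 mm above the table. Pressed 34 mm from the middle it needs only a few newtons.
- one_bore_center (a point): Same block but with one bore, in mid-face: leave it. Same axes. The case: fixed, wooden, 128 (x) x 206 mm, 50 mm high, 3 like pockets 66 mm apart in y. Pocket: 20 mm deep, 36 mm wide on the +x side, where a shelf bears the block; the shelf ends 2 mm to -x of the block's middle; then a well 46 mm wide, 44 mm deep, dark-floored, ends 8 mm past the block's -x end (1.5 mm gap at +x end).
- plain_center (a point): Same block without bores, in the same case: leave it. Same axes. A block whose -x end is pressed down 15 to 20 mm rocks over the shelf's edge, drops that end into the well and stays tipped by itself at about 33 degrees, its +x end some 23 mm proud of the case's top, free to be gripped across its 32 mm width; its centre keeps its height and shifts a few mm.
- plate_center (a point): Centre of the upper face of the calibrator's round steel plate: 150 mm across, flat, level, cold, 70 mm above the table, 10 mm proud of its fixed grey housing of 180 x 180 mm. z is up.
Mind the look-alikes: they are no part of the job. What is shaped like the part that bears two_bore_center but turquoise is not meant.

How it is judged:
By the outcome, as a careful person would: the job done as asked, in the order asked, and still so for the second after the job is handed in, with the robot touching nothing.
It also fails if it takes over 40 s, if anything falls off the work surface, if the arm or the gripper's body presses on something with over 40 N, if the wrist force passes 120 N, or if a joint passes its speed limit or range.

ROBOT

A 6-joint arm with a two-finger parallel gripper is mounted at the origin on the work surface. World frame = base frame: x ahead of the robot, y to its left, z up, the work surface at z = 0. Lengths are in mm, angles in rad, forces in N, time in s.
With the tool pointing down it reaches from about 300 to 775 mm from the base axis. Payload 14.6 kg.
Tool frame: the origin (TCP) lies between the finger pads; the fingertips stand 22 mm ahead of it and the grasp point (between the pads) lies 3 mm ahead of it (finger_overhang is the distance from the TCP to the fingertips, in mm); z points along the fingers, y is the direction in which the jaws open and shut (so a half turn about z gives the same grasp; the last joint's range is limited). The gripper opens to 94 mm and grips with 3 to 60 N. Pads are 16 mm wide; open, the fingers measure 119 mm over their backs; the gripper's body (75 mm by 177 mm) begins 78 mm behind the grasp point.
Start: joints at [-1.237, 0.3, 1.521, -0, 1.321, -0.067], TCP at [214.578, -506.405, 227.446] pointing down, gripper open.
Joint ranges: [-3.03, 3.03], [-0.79, 2.21], [0.23, 2.52], [-1.04, 4.18], [0, 3.07], [-2.55, 2.55]. Speed limits (rad/s): [2.22, 2.22, 2.57, 3.14, 3.14, 3.14].

INTERFACE

Orientations are given as [roll, pitch, yaw] about the fixed x, y, z axes, in that order (R = Rz(yaw) Ry(pitch) Rx(roll)).
In Python, from cell import * gives the robot as it stands.
- The arm moves only by the tool jog_arm, never from a script. Its argument "increments" is a list of rows, each a list of 7 numbers: the shift along the tool's x, y, z in cm, then the turn, a rotation vector about the tool's x, y, z in degrees, then the finger opening in cm, from 0 to 9.4. In form: [[x, y, z, wx, wy, wz, grip], ...]. A call has 1 to 20 rows; each row shifts and turns the commanded pose from where the row before left it, along the tool's axes as they then stand; what a row does not reach is not made up. A row lasts 1/8 s, in which the tool goes at most 62.5 mm and 10.7 degrees, less where a joint would pass 70% of its speed; a pose out of reach is approached as far as the arm can. A call is refused whole if a number of a shift passes 6.25 or a number of a turn 10.7, either way. A call with a gripper value outside its range is refused whole. The fingers move at their own pace and stop on an object; "squeeze" is the grip in N (left out, the last holds). Time passes only in rows, so rows that do not move let the fingers close. It gives the time, the measured TCP pose, the force and the opening at its end, in the units of the state.
- read_state(): the state, without advancing time (a new reading comes with each control period).
- camera(name): name is "scene" or "top" or "wrist"; returns a dict with "image" (480x640x3 uint8, red, green, blue), "K" (3x3 intrinsics, pixels), "k1" (the pictures are not rectified: a ray, as slopes to the right and down, at radius r is drawn at 1 + k1 r^2 times it, then the intrinsics apply), "rvec" (rotation vector, rad) and "tvec" (3), from world to camera coordinates, as OpenCV has them. Camera axes: x right, y down, z forward; pixel columns grow to the right and rows downward; lengths in mm; the calibration is good to about 2 mm. A picture is of the moment at which its call begins. There is no depth.
- sign_off(): hands the job in, once; it reports no verdict.
Trained networks look in a picture, given as the dict that the camera call returned (one of the last four; its "shot" number tells which), for a name from the list of things; names that differ only in an ending like _2 or _b are one class to them, and where a whole thing is asked for, a point or a joint stands for the part that bears it (a point fixed in the world has none). Each returns a list of dicts, best first, with "conf" (0 to 1); they miss things now and then, are a little off and sometimes report something else, mostly with a low value. They report only what shows in the picture. A call takes as long as a camera call. They do not tell look-alikes from the thing itself.
- recognise(picture, name): "centre" ([x, y, z] in mm, in the coordinates of the camera as it stood for that picture, good to about 4 mm: the middle of the surface that is visible of it).
- regions_of(picture, name): "mask" (480x640 bool, what is visible of it).
The state is a dict: "clock": time; "joints": joint angles; "qd": joint speeds; "effort": joint torques, N m; "eef_pos": TCP position; "eef_rot": TCP orientation; "wrist_force": force on the tool from outside, world axes, zero at the start; "moment": the same for the moment, N m; "finger_gap": finger opening in mm.
Only numpy, scipy, OpenCV 4.12 (cv2) and the standard library are available. Lean on these libraries where they do the work, as an engineer would, in place of code of your own. Each camera call takes 0.05 s, during which the arm holds its last target.

## Working session

There is one attempt and no reset: what is moved stays moved. The work goes in short steps, Python scripts to look and compute and a tool call to move; the robot and the scene stay as the last step left them, time stands still between calls to the robot, and variables do not carry over. Pictures are saved under pics/ and viewed, and the job is handed in when it is done.

Besides the shell and the picture viewer there is one more tool, called after "Request:" in YAML: its name, and indented under it one key for each argument. jog_arm: Moves the arm, as the interface text tells. Its arguments: {"type":"object","properties":{"increments":{"type":"array"},"squeeze":{"type":"number"}},"required":["increments"]}

```bash
mkdir -p pics; ls
cat > h.py <<'E'
from cell import *
import numpy as np, cv2
from scipy.spatial.transform import Rotation as R
def save(p,n): cv2.imwrite('pics/'+n+'.png',cv2.cvtColor(p['image'],cv2.COLOR_RGB2BGR))
def c2w(p,c):
    M=cv2.Rodrigues(np.array(p['rvec'],float))[0]
    return M.T@(np.array(c,float)-np.array(p['tvec'],float).ravel())
def undist(p,uv):
    K=np.array(p['K']);k=p['k1']
    d=np.array([(uv[0]-K[0,2])/K[0,0],(uv[1]-K[1,2])/K[1,1]]);s=d.copy()
    for _ in range(30): s=d/(1+k*(s@s))
    return s
def pix2z(p,uv,z):
    s=undist(p,uv);M=cv2.Rodrigues(np.array(p['rvec'],float))[0]
    d=M.T@np.array([s[0],s[1],1.]);o=c2w(p,[0,0,0])
    return o+d*(z-o[2])/d[2]
def w2pix(p,X):
    M=cv2.Rodrigues(np.array(p['rvec'],float))[0];c=M@np.array(X,float)+np.array(p['tvec']).ravel()
    s=c[:2]/c[2];s=s*(1+p['k1']*(s@s));K=np.array(p['K'])
    return np.array([K[0,0]*s[0]+K[0,2],K[1,1]*s[1]+K[1,2]])
E
python3 - <<'E'
from h import *
s=read_state();print(s)
for n in ['scene','top']:
    p=camera(n);save(p,n+'0');print(n,c2w(p,[0,0,0]),p['k1'],p['shot'])
    for t in ['two_bore_center','one_bore_center','plain_center','plate_center']:
        for r in recognise(p,t): 
            w=c2w(p,r['centre']);print(t,r['conf'],w.round(1),w2pix(p,w).round())
E
```

```text
pics
{'clock': 0.0, 'joints': array([-1.23659850e+00,  3.00490798e-01,  1.52157863e+00,  1.89345667e-05,
        1.32072239e+00, -6.65883662e-02]), 'qd': array([-0.00045566,  0.00047704, -0.0006066 ,  0.00014351,  0.00025031,
       -0.00028453]), 'effort': array([ 6.69835972e-04, -5.31808412e+01, -3.52730656e+01,  7.08561670e-02,
        2.44786829e-02, -1.12387474e-04]), 'eef_pos': array([ 214.50617902, -506.18286166,  226.87655567]), 'eef_rot': array([-3.14039737e+00, -9.80904091e-05,  4.00781439e-01]), 'wrist_force': array([-0.54431048, -0.17861129,  0.60703088]), 'moment': array([0.06209468, 0.00596869, 0.0402311 ]), 'finger_gap': 93.81274761586009}
scene [ 950.5036693  -320.14576138  795.82713439] -0.05231025287356585 1
two_bore_center 0.85 [506.4 234.3  46.6] [431. 224.]
two_bore_center 0.81 [344.9 221.5  23.5] [384. 189.]
plain_center 0.73 [509.3 290.6  51.8] [451. 214.]
plate_center 0.66 [ 535.1 -216.8   61.3] [253. 316.]
top [388.48583025 -14.84641455 924.0351632 ] -0.06702525136622946 2
two_bore_center 0.64 [508.2 229.2  46.1] [175. 222.]
two_bore_center 0.58 [341.6 223.2  20.6] [183. 326.]
one_bore_center 0.72 [504.  167.7  49.1] [213. 223.]
plain_center 0.71 [503.1 291.2  48.1] [136. 226.]
plate_center 0.56 [ 506.  -209.2   70.7] [455. 213.]
```

View pics/top0.png

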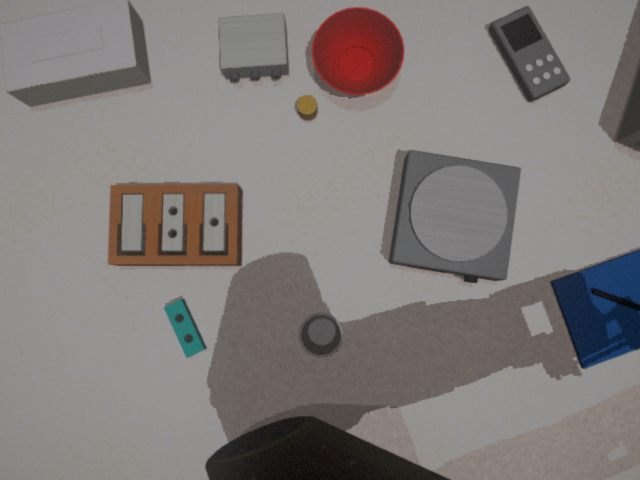

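View pics/scene0.png

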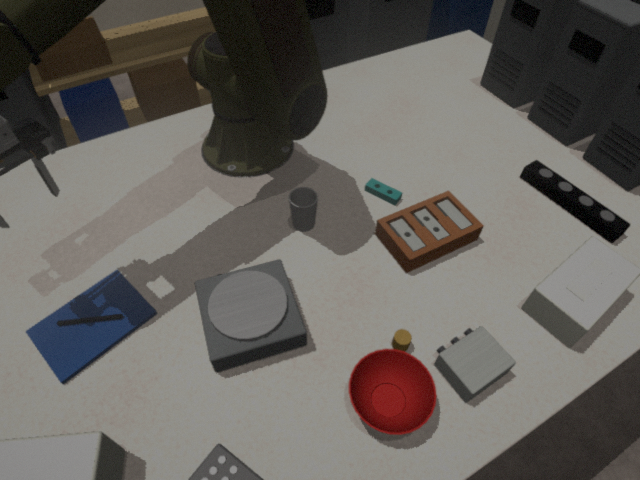

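The top view shows the case at (174,224), with the two-bore block in the middle pocket at (173,222). The dark well gap is at the bottom end, towards the robot. The plate is at (460,213), and the turquoise decoy at (184,328) is to be ignored.

Run:
```python
from h import *
for n in ['top','scene']:
    p=camera(n)
    for t,z in [('two_bore_center',50),('one_bore_center',50),('plain_center',50),('plate_center',70)]:
        for r in regions_of(p,t):
            m=r['mask'].astype(np.uint8)
            c=max(cv2.findContours(m,0,cv2.CHAIN_APPROX_NONE)[0],key=cv2.contourArea)[:,0]
            w=np.array([pix2z(p,q,z)[:2] for q in c],np.float32)
            rr=cv2.minAreaRect(w); M=cv2.moments(w[:,None])
            print(n,t,r['conf'],m.sum(),np.round(rr[0],1),np.round(rr[1],1),round(rr[2],1),'cent',round(M['m10']/M['m00'],1),round(M['m01']/M['m00'],1))
    # case by colour (orange wood)
    hsv=cv2.cvtColor(p['image'],cv2.COLOR_RGB2HSV)
    m=cv2.inRange(hsv,(5,110,60),(18,255,255));
    c=max(cv2.findContours(cv2.morphologyEx(m,cv2.MORPH_CLOSE,np.ones((25,25))),0,1)[0],key=cv2.contourArea)[:,0]
    w=np.array([pix2z(p,q,50)[:2] for q in c],np.float32);print('case',cv2.minAreaRect(w))
    cv2.imwrite('pics/crop_%s.png'%n,cv2.resize(cv2.cvtColor(p['image'],4)[170:280,95:255] if n=='top' else cv2.cvtColor(p['image'],4)[180:280,360:500],None,fx=5,fy=5,interpolation=cv2.INTER_CUBIC))
```

```text
top two_bore_center 0.91 1263 [507.  230.1] [36.9 89.6] 89.9 cent 506.2 230.2
top two_bore_center 0.62 1351 [340.8 212.1] [89.2 38.2] 24.4 cent 340.4 212.1
top two_bore_center 0.33 13709 [ 502.7 -213.4] [186.9 192.8] 79.1 cent 506.0 -214.1
top one_bore_center 0.7 1175 [505.4 164.6] [33.4 92.5] 89.7 cent 504.2 164.4
top plain_center 0.72 1243 [507.5 294.8] [38.8 90.2] 89.5 cent 506.5 296.1
top plain_center 0.56 1229 [505.5 165.5] [36.5 92.2] 88.6 cent 504.6 164.9
top plate_center 0.56 13630 [ 500.1 -209.4] [183.1 188.9] 78.9 cent 503.4 -209.5
case ((503.848876953125, 231.0441436767578), (205.74844360351562, 126.72212219238281), 88.64288330078125)
scene two_bore_center 0.74 563 [367.8 196.9] [94.4 51.4] 24.3 cent 367.6 195.9
scene two_bore_center 0.7 471 [508.5 230. ] [37.3 91. ] 89.0 cent 508.0 231.1
scene one_bore_center 0.67 531 [507.8 163.4] [93.4 39.4] 0.1 cent 506.7 164.3
scene plain_center 0.69 432 [511.  296.2] [88.6 37.5] 0.1 cent 510.1 297.0
case ((506.6486511230469, 230.20724487304688), (206.53866577148438, 126.61082458496094), 88.59808349609375)
```

View pics/crop_top.png

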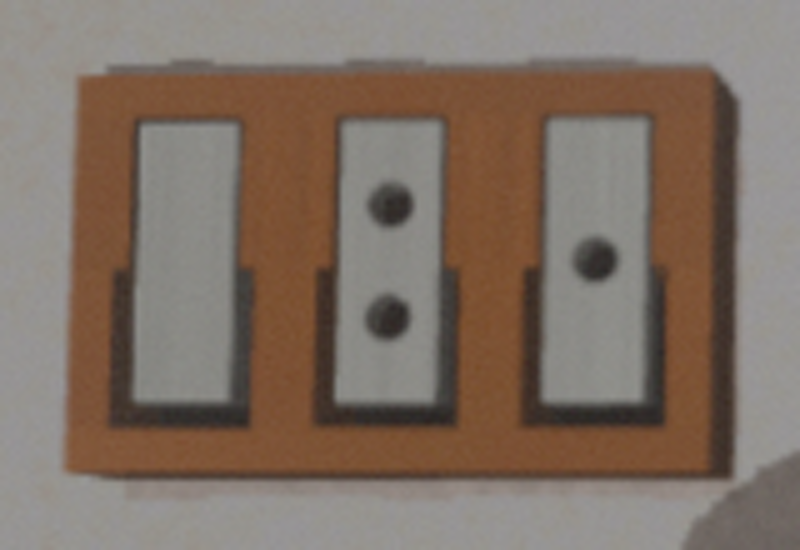

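Request:
jog_arm:
  increments:
    - [3.6,-4.19,0,0,0,0,0]
    - [3.6,-4.19,0,0,0,0,0]
    - [3.6,-4.19,0,0,0,0,0]
    - [3.6,-4.19,0,0,0,0,0]
    - [3.6,-4.19,0,0,0,0,0]
    - [3.6,-4.19,0,0,0,0,0]
    - [3.6,-4.19,0,0,0,0,0]
    - [3.6,-4.19,0,0,0,0,0]
    - [3.6,-4.19,0,0,0,0,0]
    - [3.6,-4.19,0,0,0,0,0]
    - [3.6,-4.19,0,0,0,0,0]
    - [3.6,-4.19,0,0,0,0,0]
    - [3.6,-4.19,0,0,0,0,0]
    - [3.6,-4.19,0,0,0,0,0]
    - [0,0,0,0,0,-10.4,0]
    - [0,0,0,0,0,-10.4,0]
    - [0,0,0,0,0,-10.4,0]
    - [0,0,0,0,0,-10.4,0]
    - [0,0,0,0,0,-10.4,0]
    - [0,0,0,0,0,-10.4,0]

```text
clock: 3.5
eef_pos: [449.8, 230.3, 227.5]
eef_rot: [3.142, -0.0, 1.496]
wrist_force: [0.8, -0.0, -0.5]
finger_gap: 0.6
```

Request:
jog_arm:
  increments:
    - [0,0,0,0,0,-10.4,0]
    - [0,0,0,0,0,-10.4,0]
    - [0,0,0,0,0,-10.4,0]
    - [0,0,0,0,0,-10.4,0]
    - [0,0,0,0,0,-10.4,0]
    - [0,0,0,0,0,-10.4,0]
    - [0,0,0,0,0,-10.4,0]
    - [0,0,0,0,0,-10.4,0]
    - [0,0,0,0,0,-10.4,0]
    - [0,0,0,0,0,0,0]

```text
clock: 4.75
eef_pos: [449.8, 230.3, 227.5]
eef_rot: [3.142, 0.0, 3.122]
wrist_force: [-1.1, 0.2, 0.1]
finger_gap: 0.4
```

Run:
```python
from h import *
s=read_state();print(s['clock'],s['eef_pos'],s['eef_rot'],s['joints'],s['wrist_force'],s['finger_gap'])
p=camera('wrist');save(p,'w1');print(c2w(p,[0,0,0]))
for t,z in [('two_bore_center',50),('one_bore_center',50),('plain_center',50)]:
    for r in regions_of(p,t):
        m=r['mask'].astype(np.uint8)
        c=max(cv2.findContours(m,0,cv2.CHAIN_APPROX_NONE)[0],key=cv2.contourArea)[:,0]
        w=np.array([pix2z(p,q,z)[:2] for q in c],np.float32)
        print(t,r['conf'],cv2.minAreaRect(w),c.mean(0))
p=camera('top');save(p,'t1')
# rectified plate at z=70
W=300;g=[(x,y) for x in np.arange(400,620,.5)[::-1] for y in np.arange(-320,-100,.5)[::-1]]
uv=np.array([w2pix(p,[x,y,70]) for x,y in g],np.float32).reshape(440,440,2)
im=cv2.remap(cv2.cvtColor(p['image'],cv2.COLOR_RGB2GRAY),uv[...,0],uv[...,1],cv2.INTER_LINEAR)
cs=cv2.HoughCircles(cv2.GaussianBlur(im,(7,7),2),cv2.HOUGH_GRADIENT_ALT,1.5,20,param1=100,param2=.6,minRadius=130,maxRadius=165)
print(cs)
if cs is not None:
  for c in cs[0]: print('plate',619.5-c[1]/2,-100.5-c[0]/2,c[2]/2)
cv2.imwrite('pics/plate_rect.png',im)
```

```text
4.75 [449.78523632 230.33709846 227.49956048] [3.14156046e+00 1.04545666e-04 3.12241136e+00] [ 4.00799982e-01  2.00218515e-01  1.64536526e+00 -1.37434443e-05
  1.29590029e+00 -1.15081133e+00] [-1.10100553  0.24832755  0.05067588] 0.3975871174296579
[371.36653863 232.17866705 385.02026118]
two_bore_center 0.91 ((483.6258850097656, 231.7195587158203), (32.5865478515625, 52.50379943847656), 89.69738006591797) [325.76470588 256.98930481]
two_bore_center 0.77 ((342.3546142578125, 222.87310791015625), (82.55337524414062, 30.286848068237305), 25.0748233795166) [310.04832714  79.17100372]
one_bore_center 0.83 ((503.92181396484375, 166.54879760742188), (34.99859619140625, 95.30323028564453), 88.30962371826172) [248.19927536 281.98913043]
plain_center 0.93 ((507.2412414550781, 295.90106201171875), (34.12879180908203, 95.24298095703125), 88.79789733886719) [401.74909091 282.25818182]
[[[229.5     222.      150.55887]]]
plate 508.5 -215.25 75.279434
```

View pics/w1.png

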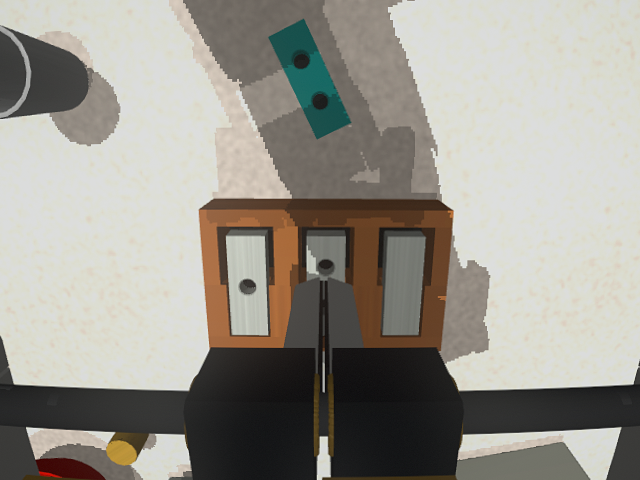

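View pics/plate_rect.png

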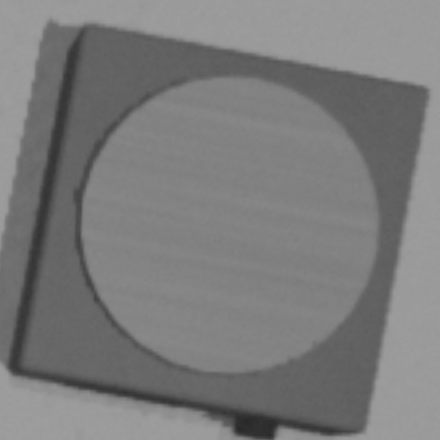

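The plate circle fits well at (508.5, -215.3), radius 75.3. The wrist view has the two-bore block at pixel (326,257), behind the fingers, with its well end pointing up (world -x). Next I lower the closed fingers over that end.

Request:
jog_arm:
  increments:
    - [-0.72,0.05,3.6,0,0,0,0]
    - [-0.72,0.05,3.6,0,0,0,0]
    - [-0.73,0.05,3.6,0,0,0,0]
    - [0,0,3.4,0,0,0,0]
    - [0,0,0.3,0,0,0,0]
    - [0,0,0.3,0,0,0,0]
    - [0,0,0.2,0,0,0,0]
    - [0,0,0.2,0,0,0,0]
    - [0,0,0.2,0,0,0,0]
    - [0,0,0.2,0,0,0,0]

```text
clock: 6.25
eef_pos: [471.5, 231.5, 71.5]
eef_rot: [3.141, 0.0, 3.123]
wrist_force: [0.2, 0.8, 0.8]
finger_gap: 0.4
```

Run:
```python
from h import *
p=camera('wrist');save(p,'w2')
p=camera('top');save(p,'t2');print(p['shot'])
```

```text
8
```

View pics/w2.png

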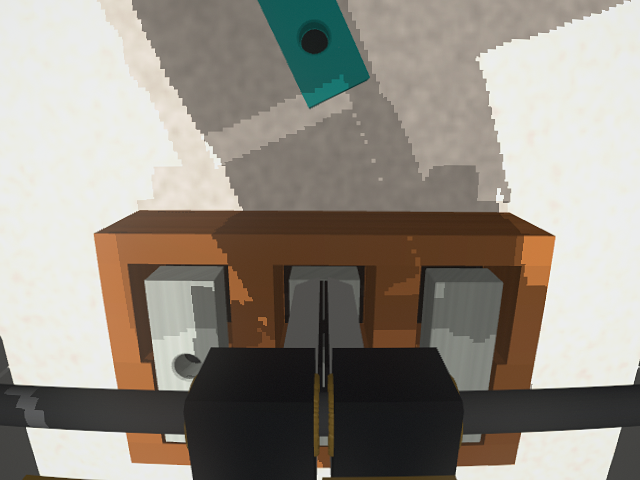

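The fingertips are at z ≈ 49.5, centred on the block's well end (325,275). I press slowly from here.

Request:
jog_arm:
  increments:
    - [0,0,0.2,0,0,0,0]
    - [0,0,0.2,0,0,0,0]
    - [0,0,0.2,0,0,0,0]

```text
clock: 6.72
eef_pos: [471.5, 231.5, 65.3]
eef_rot: [3.142, -0.0, 3.124]
wrist_force: [0.4, 0.1, 0.2]
finger_gap: 0.1
```

Request:
jog_arm:
  increments:
    - [0,0,0.2,0,0,0,0]
    - [0,0,0.2,0,0,0,0]
    - [0,0,0.2,0,0,0,0]

```text
clock: 7.1
eef_pos: [471.5, 231.5, 59.3]
eef_rot: [3.142, -0.0, 3.123]
wrist_force: [0.5, -0.2, 0.0]
finger_gap: 0.3
```

Run:
```python
from h import *
p=camera('wrist');save(p,'w3')
p=camera('scene');save(p,'s3');cv2.imwrite('pics/s3c.png',cv2.resize(cv2.cvtColor(p['image'],4)[160:290,350:510],None,fx=5,fy=4))
```

```text
(no output)
```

View pics/w3.png

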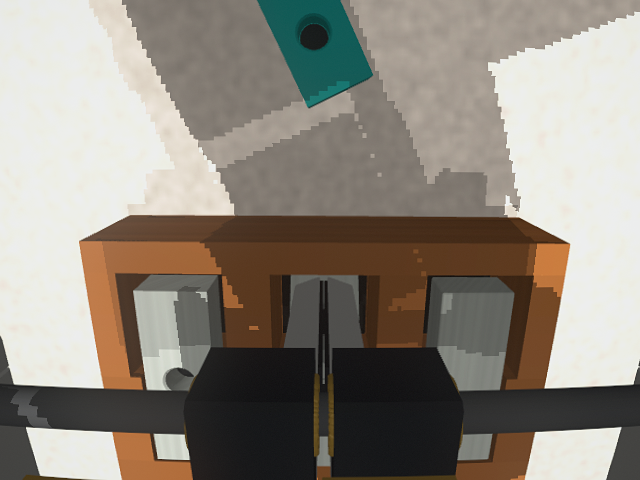

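View pics/s3c.png

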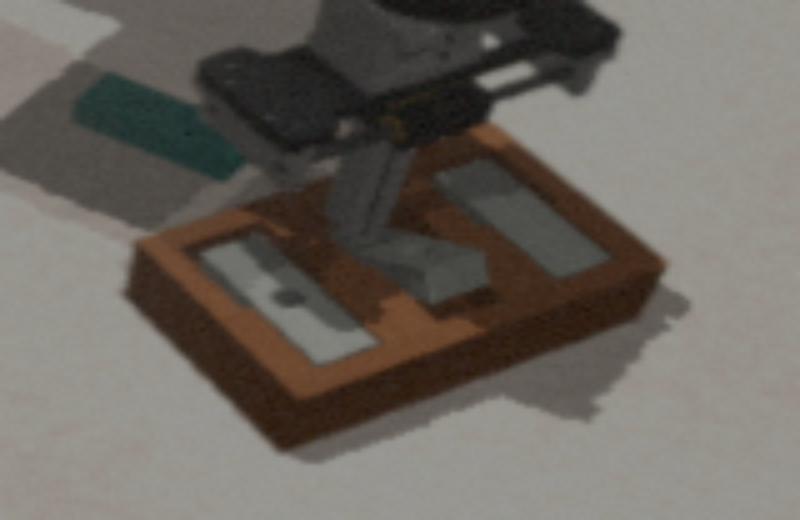

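The scene view shows the block tipped, with its +x end raised at crop (440,275). I retract straight up, open the fingers to 5.5 cm and check that it stays tipped.

Request:
jog_arm:
  increments:
    - [0,0,-1.5,0,0,0,0]
    - [0,0,-3,0,0,0,0]
    - [0,0,-5,0,0,0,0]
    - [1,0,-5,0,0,0,5.5]
    - [2,0,0,0,0,0,5.5]
    - [2,0,0,0,0,0,5.5]
    - [0,0,0,0,0,0,5.5]

```text
clock: 8.07
eef_pos: [421.0, 232.5, 205.8]
eef_rot: [3.141, 0.001, 3.124]
wrist_force: [-0.5, 0.4, -0.4]
finger_gap: 36.8
```

Run:
```python
from h import *
s=read_state();print(s['eef_pos'],s['finger_gap'])
for n in ['wrist','top','scene']:
    p=camera(n);save(p,n+'4')
    for r in regions_of(p,'two_bore_center'): print(n,r['conf'],np.argwhere(r['mask']).mean(0)[::-1],r['mask'].sum())
    np.savez('cam_'+n,rvec=p['rvec'],tvec=p['tvec'],K=p['K'],k1=p['k1'])
    if n=='scene':cv2.imwrite('pics/s4c.png',cv2.resize(cv2.cvtColor(p['image'],4)[160:290,350:510],None,fx=5,fy=4,interpolation=cv2.INTER_CUBIC))
    if n=='top':cv2.imwrite('pics/t4c.png',cv2.resize(cv2.cvtColor(p['image'],4)[170:280,95:255],None,fx=5,fy=5,interpolation=cv2.INTER_CUBIC))
```

```text
[421.02969285 232.50450348 205.75528282] 36.753517403842054
wrist 0.95 [323.20771796 321.55383516] 4198
wrist 0.83 [306.98536194 113.9793463 ] 4987
top 0.96 [185.02318145 327.73301359] 1251
top 0.67 [172.47133028 217.50917431] 872
scene 0.67 [432.48623853 224.94189602] 327
scene 0.61 [382.77735125 191.23800384] 521
```

View pics/wrist4.png

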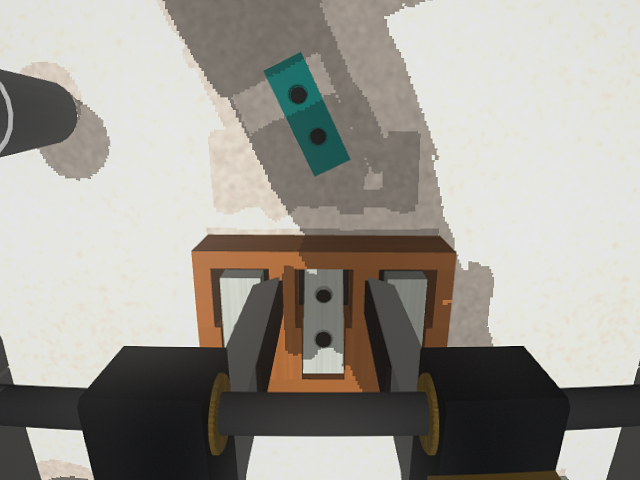

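View pics/s4c.png

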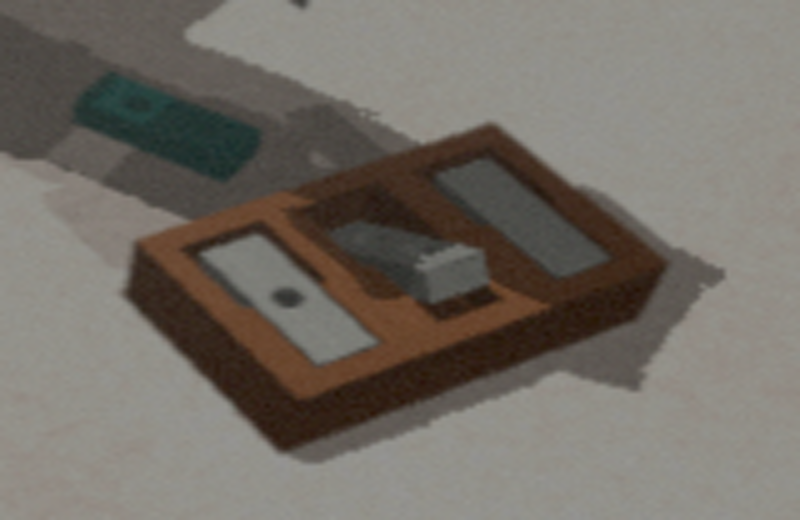

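View pics/t4c.png

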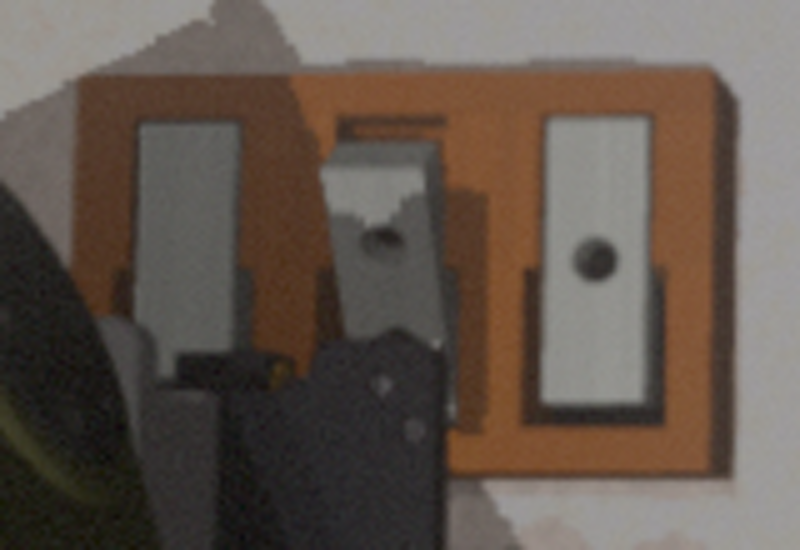

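The block stays tipped. Its raised end is at wrist pixel (323,376) and at top pixels of about (170,203). I locate its edges next.

```bash
python3 - <<'E'
from h import *
L=lambda n:{k:v for k,v in np.load('cam_'+n+'.npz').items()}
w=L('wrist');t=L('top');s=L('scene')
print('cam',c2w(w,[0,0,0]))
for q in [(303,377),(343,377),(323,377)]: print('w top edge',q,pix2z(w,q,73))
print('w bore1 far/near', pix2z(w,(323,296),40), pix2z(w,(323,339),60))
for q in [(322,182),(425,166),(375,170)]: print('t top edge',pix2z(t,(95+q[0]/5,170+q[1]/5),73))
for q in [(340,143),(440,143)]: print('t bot edge',pix2z(t,(95+q[0]/5,170+q[1]/5),56.5))
# scene crop corners: end face upper (417,258),(480,245), lower (430,305),(490,288)
for q,z in [((417,256),73),((483,247),73),((430,306),56.5),((490,289),56.5)]: print('s',pix2z(s,(350+q[0]/5,160+q[1]/4),z))
# fit model: centre x,y,z yaw tilt
E
python3 - <<'E'
import cv2
i=cv2.imread('pics/wrist4.png')[240:400,180:460];cv2.imwrite('pics/w4c.png',cv2.resize(i,None,fx=2.8,fy=2.8,interpolation=2))
E
```

```text
cam [342.40686054 234.08483557 363.19069115]
w top edge (303, 377) [537.17888971 214.97242557  73.        ]
w top edge (343, 377) [537.73944349 246.38338877  73.        ]
w top edge (323, 377) [537.43539232 230.67791199  73.        ]
w bore1 far/near [482.71556557 231.64619754  40.        ] [511.08904788 231.14394684  60.        ]
t top edge [528.81804218 245.78184134  73.        ]
t top edge [532.87485717 213.49131166  73.        ]
t top edge [532.08364239 229.15286428  73.        ]
t bot edge [543.82310362 245.1252669   56.5       ]
t bot edge [542.86815867 213.14239771  56.5       ]
s [525.80634986 219.10663261  73.        ]
s [534.8395806  248.99312024  73.        ]
s [547.50697705 213.30872936  56.5       ]
s [550.93964977 244.50243401  56.5       ]
```

View pics/w4c.png

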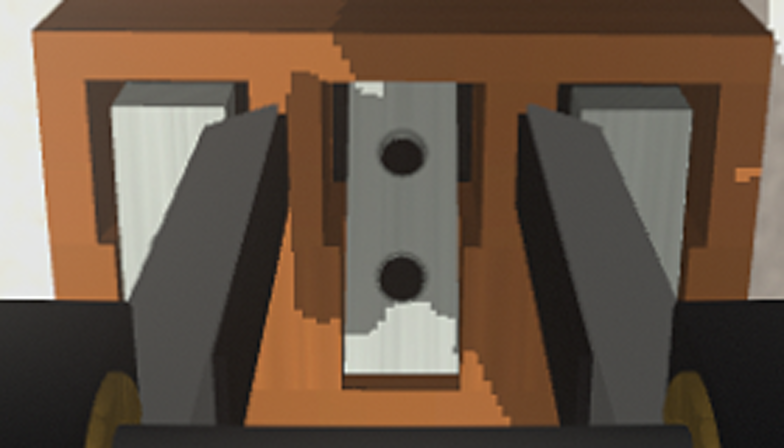

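The raised upper edge is at about (533, 231, 73), which puts the centre at about x 500.5. I lean the tool 33° and go to the pre-grasp.

Request:
jog_arm:
  increments:
    - [0,0,0,0,-8.25,0,5.5]
    - [0,0,0,0,-8.25,0,5.5]
    - [0,0,0,0,-8.25,0,5.5]
    - [0,0,0,0,-8.25,0,5.5]
    - [-0.4,-0.05,3.4,0,0,0,5.5]
    - [-0.4,-0.05,3.4,0,0,0,5.5]
    - [-0.4,-0.05,3.4,0,0,0,5.5]
    - [0,0,0,0,0,0,5.5]

```text
clock: 9.38
eef_pos: [487.2, 228.9, 123.5]
eef_rot: [-3.139, 0.573, 3.123]
wrist_force: [-0.3, -0.1, 1.0]
finger_gap: 55.0
```

```bash
cat > d.py <<'E'
from h import *
import sys
t=np.array([float(a) for a in sys.argv[1:4]])
s=read_state();Rm=R.from_euler('xyz',s['eef_rot']).as_matrix()
print(s['clock'],s['eef_pos'].round(1),'x',Rm[:,0].round(3),'y',Rm[:,1].round(3),'z',Rm[:,2].round(3),'J',s['joints'].round(2),'gap',s['finger_gap'].round(1))
print('tool delta cm',(Rm.T@(t-s['eef_pos'])/10).round(2))
E
python3 d.py 520.3 230.9 75.5
python3 - <<'E'
from h import *
p=camera('wrist');save(p,'w5');p=camera('scene');save(p,'s5');cv2.imwrite('pics/s5c.png',cv2.resize(cv2.cvtColor(p['image'],4)[130:290,350:510],None,fx=4,fy=3.7))
E
```

```text
Traceback (most recent call last):
  File "d.py", line 5, in <module>
    print(s['clock'],s['eef_pos'].round(1),'x',Rm[:,0].round(3),'y',Rm[:,1].round(3),'z',Rm[:,2].round(3),'J',s['joints'].round(2),'gap',s['finger_gap'].round(1))
                                                                                                                                         ^^^^^^^^^^^^^^^^^^^^^
AttributeError: 'float' object has no attribute 'round'
```

View pics/w5.png

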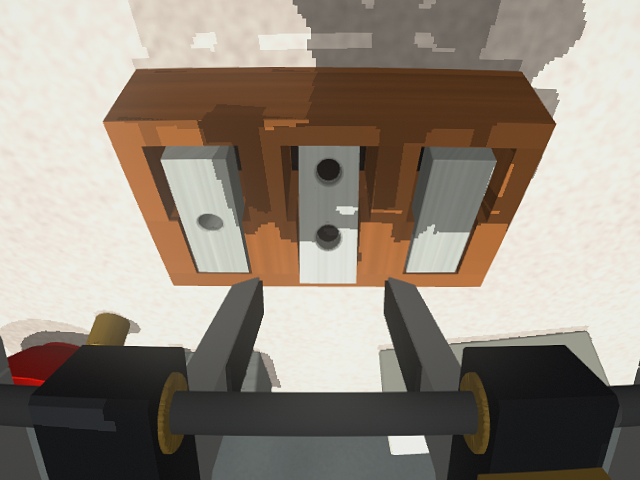

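The wrist view has the block's axis at col 328 and the finger midpoint at col 324, so they are nearly aligned.

```bash
sed -i "s/s\['finger_gap'\].round(1)/s['finger_gap']/" d.py; python3 d.py 520.3 230.9 75.5
python3 - <<'E'
import sys; sys.path.insert(0,'.')
from h import *
p=camera('wrist')
for q in [(299,283),(357,283)]: print('edge top',pix2z(p,q,73))
E
```

```text
9.475 [486.9 229.6 125.8] x [-0.839  0.015 -0.544] y [ 0.018  1.    -0.   ] z [ 0.544 -0.01  -0.839] J [ 0.5   0.21  2.01 -0.61  0.49 -0.58] gap 55.17996460227223
tool delta cm [-0.06  0.19  6.03]
edge top [536.12892322 215.03920901  73.        ]
edge top [536.7440606  248.37933975  73.        ]
```

Request:
jog_arm:
  increments:
    - [-0.05,0.1,2,0,0,0,5.5]
    - [-0.05,0.1,2,0,0,0,5.5]
    - [0,0,1,0,0,0,5.5]
    - [0,0,0.6,0,0,0,5.5]
    - [0,0,0.4,0,0,0,5.5]

```text
clock: 10.15
eef_pos: [520.7, 231.2, 76.1]
eef_rot: [3.141, 0.577, 3.123]
wrist_force: [-0.2, 0.5, 1.0]
finger_gap: 55.1
```

```bash
python3 d.py 520.3 230.9 75.5
python3 - <<'E'
from h import *
p=camera('wrist');save(p,'w6');p=camera('scene');save(p,'s6');cv2.imwrite('pics/s6c.png',cv2.resize(cv2.cvtColor(p['image'],4)[130:290,350:510],None,fx=4,fy=3.7))
E
```

```text
10.15 [520.7 231.2  76.1] x [-0.838  0.015 -0.545] y [0.018 1.    0.   ] z [ 0.545 -0.01  -0.838] J [ 0.46  0.36  1.96 -0.72  0.39 -0.47] gap 55.06874404097211
tool delta cm [ 0.07 -0.03  0.03]
```

View pics/w6.png

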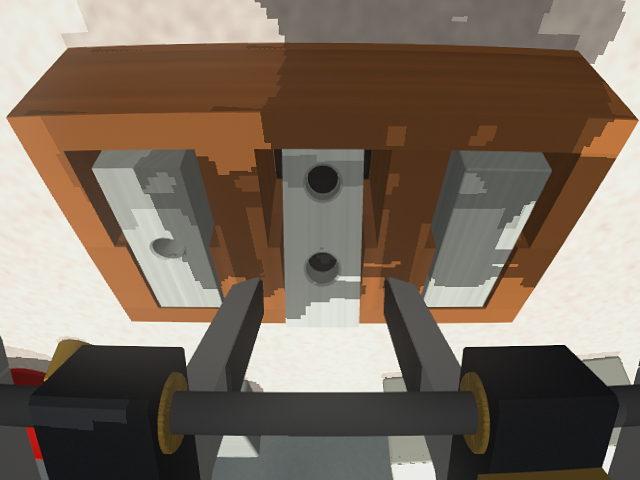

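View pics/s6c.png

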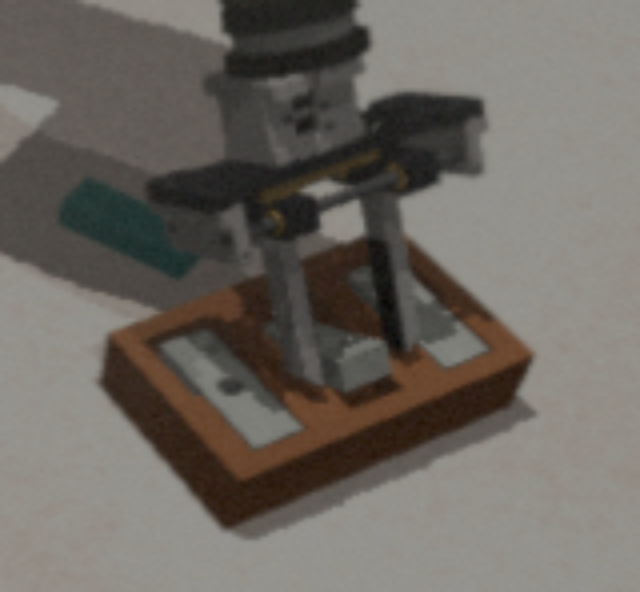

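The fingers straddle the raised end, with the block centred at col 323. I close with 45 N.

Request:
jog_arm:
  increments:
    - [0,0,0,0,0,0,2]
    - [0,0,0,0,0,0,2]
    - [0,0,0,0,0,0,2]
    - [0,0,0,0,0,0,2]
    - [0,0,0,0,0,0,2]
    - [0,0,0,0,0,0,2]
  squeeze: 45

```text
clock: 11.0
eef_pos: [520.7, 231.1, 75.7]
eef_rot: [3.141, 0.576, 3.123]
wrist_force: [0.2, 0.4, 1.0]
finger_gap: 31.8
```

Request:
jog_arm:
  increments:
    - [-0.27,0,-0.42,0,0,0,2]
    - [-0.55,0,-0.84,0,0,0,2]
    - [-1.09,0,-1.68,0,0,0,2]
    - [-1.64,0,-2.51,0,0,0,2]
    - [-1.64,0,-2.51,0,0,0,2]
    - [-1.09,0,-1.68,0,0,0,2]
    - [0,0,0,0,0,0,2]

```text
clock: 11.88
eef_pos: [521.1, 231.2, 192.1]
eef_rot: [3.14, 0.578, 3.123]
wrist_force: [-1.1, -1.0, -1.6]
finger_gap: 31.6
```

```bash
python3 d.py 520.3 230.9 180
python3 - <<'E'
from h import *
p=camera('wrist');save(p,'w7');p=camera('scene');save(p,'s7');cv2.imwrite('pics/s7c.png',cv2.resize(cv2.cvtColor(p['image'],4)[130:290,350:510],None,fx=4,fy=3.7))
E
```

```text
11.875 [521.1 231.2 192.1] x [-0.837  0.016 -0.546] y [0.018 1.    0.001] z [ 0.546 -0.009 -0.838] J [ 0.46  0.16  1.88 -0.45  0.62 -0.79] gap 31.57026908665732
tool delta cm [ 0.73 -0.04  0.97]
```

View pics/w7.png

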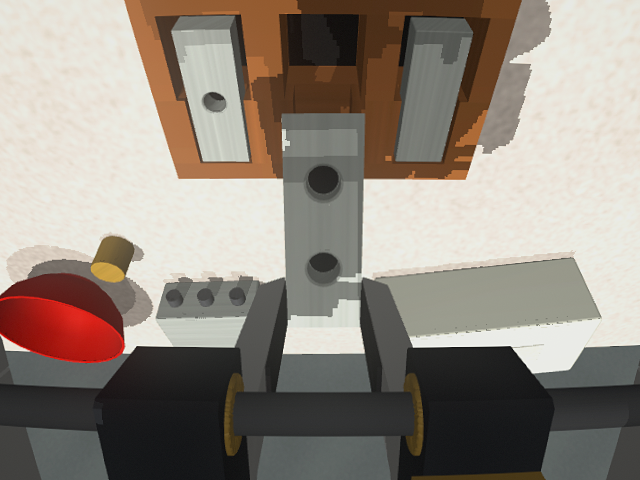

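View pics/s7c.png

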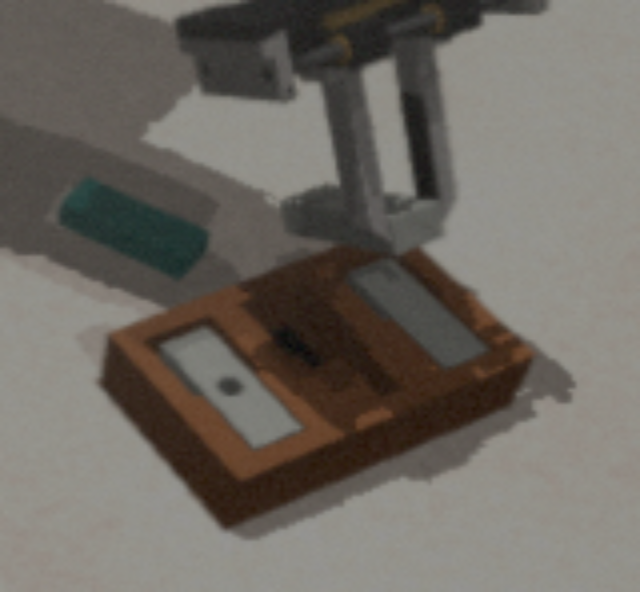

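Lifted and held. The bores are at (323,182) and (323,267), and the far edge is at row 113. I solve for the block's pose in the tool frame from these.

Run:
```python
from h import *
from scipy.optimize import least_squares
p=camera('wrist');save(p,'w8')
s=read_state();Rm=R.from_euler('xyz',s['eef_rot']).as_matrix();T=s['eef_pos']
obs=[(-18,182),(18,267),(-45,113.5)]
def pts(v):
    # block top centre in tool frame (x,z), angle a: block +x axis in tool = (-cos a, 0, sin a)
    x,z,a=v
    return [Rm@np.array([x-np.cos(a)*q,0,z+np.sin(a)*q])+T for q,_ in obs]
f=lambda v:[w2pix(p,P)[1]-o[1] for P,o in zip(pts(v),obs)]
r=least_squares(f,[36,0,0],x_scale=[10,10,.1]);print(r.x[:2],np.degrees(r.x[2]),r.fun)
for P in pts(r.x): print(P.round(1),w2pix(p,P).round(1))
# with tilt fixed 0
f2=lambda v:f([v[0],v[1],0]);r2=least_squares(f2,[36,0]);print(r2.x,r2.fun)
for z in (6,8,10):
  r3=least_squares(lambda v:f([v[0],z,v[1]]),[36,0],x_scale=[10,.1]);print(z,r3.x[0],np.degrees(r3.x[1]),r3.fun)
# far edge width
print(31.6)
```

```text
[35.24060184 13.85977817] -2.4031261264981563 [-5.68434189e-14  2.27373675e-13  7.53175300e-13]
[483.6 231.5 148.3] [322.4 182. ]
[513.  231.  169.2] [322.4 267. ]
[461.6 231.9 132.7] [322.3 113.5]
[35.24879574 13.35981938] [ 0.38596152 -0.18398747 -0.20586747]
6 36.39110653283291 10.694740571506815 [ 2.27412294 -0.24971151 -1.85455561]
8 36.02362522019116 8.054288089119549 [ 1.78899578 -0.06107797 -1.57822399]
10 35.690880353449785 4.900950692960509 [ 1.22935147  0.12683637 -1.23244449]
31.6
```

Run:
```python
import cv2
i=cv2.imread('pics/w8.png')[100:340,260:390];cv2.imwrite('pics/w8c.png',cv2.resize(i,None,fx=2.5,fy=2.5,interpolation=2))
```

```text
(no output)
```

View pics/w8c.png

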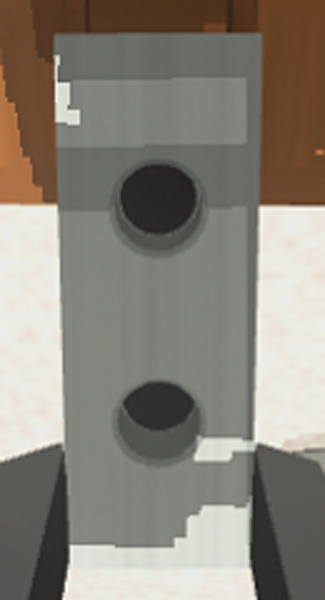

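Run:
```python
from h import *
from scipy.optimize import least_squares
p=camera('wrist')
s=read_state();Rm=R.from_euler('xyz',s['eef_rot']).as_matrix();T=s['eef_pos']
C=lambda u,v:(260+u/2.5,100+v/2.5)
obs=[((-18,0),C(157,207)),((18,0),C(158,424)),((-45,16),C(262,33)),((-45,-16),C(55,33)),((45,-16),C(70,567)),((45,16),C(252,567))]
def pt(v,q,w):
    x,y,z,a,b=v
    r=R.from_euler('zy',[b,a]).as_matrix()
    return Rm@(np.array([x,y,z])+r@np.array([-q,w,0]))+T
f=lambda v:np.concatenate([w2pix(p,pt(v,*o[0]))-o[1] for o in obs])
r=least_squares(f,[36,0,13,0,0],x_scale=[10,10,10,.1,.1]);v=r.x
print(v[:3],np.degrees(v[3:]),r.fun.round(1))
for q in (-45,0,45): print(q,pt(v,q,0).round(1))
J=r.jac;print(np.sqrt(np.diag(np.linalg.inv(J.T@J))))
print(T,Rm.round(3))
```

```text
[35.49561059  0.46402635 11.17726722] [-0.43778488 -0.23246401] [ 0.6  0.3  0.6 -0.9  0.  -0.1 -0.5  0.3 -0.5  0.3 -0.2  0. ]
-45 [459.1 232.2 136. ]
0 [496.7 231.7 160.8]
45 [534.3 231.2 185.5]
[0.22620948 0.16766762 1.11770893 0.02532694 0.0041619 ]
[520.38214242 230.84230086 189.43205415] [[-0.839  0.018  0.543]
 [ 0.015  1.    -0.011]
 [-0.543 -0.001 -0.84 ]]
```

The block is square to the tool (tilt ≈ 0), with its centre 35.5 mm along tool +x and its underside ≈ 30 mm ahead of the TCP. I level the tool and carry the block to the plate.

Request:
jog_arm:
  increments:
    - [0,0,0,0,4,0,2]
    - [0,0,0,0,7,0,2]
    - [0,0,0,0,8,0,2]
    - [0,0,0,0,8,0,2]
    - [0,0,0,0,6,0,2]
    - [0,-2,0,0,0,0,2]
    - [-0.3,-4,0,0,0,0,2]
    - [-0.4,-5,0,0,0,0,2]
    - [-0.4,-5,0,0,0,0,2]
    - [-0.4,-5,0,0,0,0,2]
    - [-0.4,-5,0,0,0,0,2]
    - [-0.4,-5,0,0,0,0,2]
    - [-0.4,-5,0,0,0,0,2]
    - [-0.4,-4,0,0,0,0,2]
    - [0,-2.7,0,0,0,0,2]
    - [0,-2,0,0,0,0,2]
    - [0,0,0,0,0,0,2]

```text
clock: 14.2
eef_pos: [543.2, -217.4, 190.3]
eef_rot: [-3.141, -0.0, 3.122]
wrist_force: [0.6, 0.4, -2.2]
finger_gap: 31.3
```

```bash
cat > fit.py <<'E'
from h import *
import sys
p=camera('wrist');save(p,sys.argv[1]);save(camera('scene'),'s_'+sys.argv[1])
i=cv2.cvtColor(p['image'],4)[100:340,250:400];cv2.imwrite('pics/%sc.png'%sys.argv[1],cv2.resize(i,None,fx=2.5,fy=2.5,interpolation=2))
E
python3 d.py 544 -216.4 110; python3 fit.py w9
```

```text
14.2 [ 543.2 -217.4  190.3] x [-1.     0.019  0.   ] y [ 0.019  1.    -0.   ] z [-0. -0. -1.] J [-0.44  0.41  1.46 -0.    1.27 -1.99] gap 31.323436894571774
tool delta cm [-0.08  0.1   8.03]
```

View pics/w9.png

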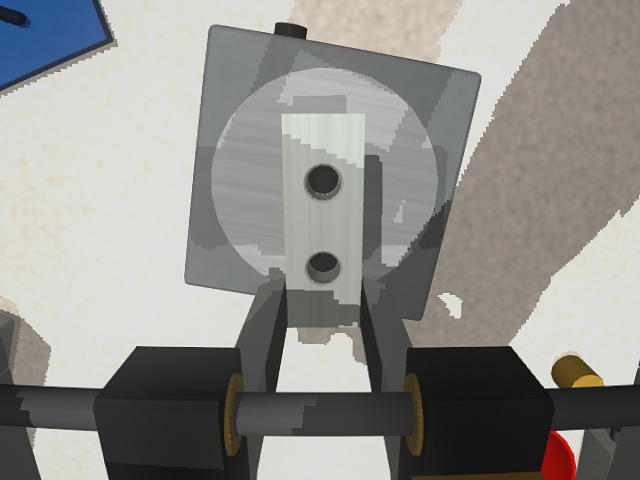

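View pics/s_w9.png

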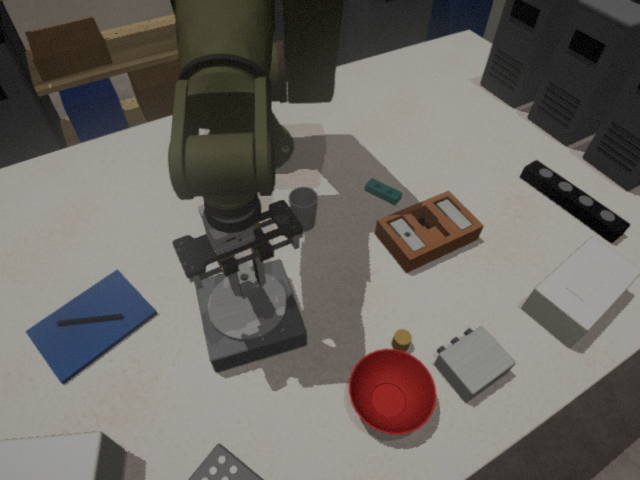

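The hold is unchanged, and the plate is centred at col 324, directly below the block at col 323. I check the plate centre from this wrist view.

Run:
```python
from h import *
p=camera('wrist')
P=np.array([pix2z(p,q,70)[:2] for q in [(211,175),(438,180),(325,68),(235,110),(414,108),(235,245)]])
print(P.round(1))
A=np.c_[2*P,np.ones(len(P))];b=(P**2).sum(1);x=np.linalg.lstsq(A,b,rcond=None)[0];print(x[:2],np.sqrt(x[2]+x[0]**2+x[1]**2))
s=read_state();print(s['eef_pos'])
```

```text
[[ 498.8 -288.4]
 [ 504.7 -139.5]
 [ 434.1 -212.6]
 [ 458.  -269.8]
 [ 458.8 -156.9]
 [ 546.8 -275.9]]
[ 507.31417028 -213.8280348 ] 74.27982328087465
[ 543.67060216 -215.71816432  190.6412387 ]
```

Both plate estimates agree to within 2 mm, and the current x and y are on target. I lower the block.

Request:
jog_arm:
  increments:
    - [0,0,1.5,0,0,0,2]
    - [0,0,2.5,0,0,0,2]
    - [0,0,2.5,0,0,0,2]
    - [0,0,1.2,0,0,0,2]
    - [0,0,0.5,0,0,0,2]
    - [0,0,0.3,0,0,0,2]
    - [0,0,0,0,0,0,2]

```text
clock: 15.22
eef_pos: [543.9, -216.5, 106.1]
eef_rot: [-3.141, 0.001, 3.124]
wrist_force: [-0.2, 0.6, -1.9]
finger_gap: 31.3
```

Request:
jog_arm:
  increments:
    - [0,0,0.1,0,0,0,2]
    - [0,0,0.1,0,0,0,2]
    - [0,0,0.1,0,0,0,2]

```text
clock: 15.6
eef_pos: [543.7, -216.4, 102.7]
eef_rot: [-3.142, 0.0, 3.123]
wrist_force: [0.0, -0.0, -1.8]
finger_gap: 31.7
```

Request:
jog_arm:
  increments:
    - [0,0,0.05,0,0,0,2]
    - [0,0,0.05,0,0,0,2]

```text
clock: 15.85
eef_pos: [543.7, -216.4, 101.7]
eef_rot: [-3.142, 0.0, 3.124]
wrist_force: [0.2, 0.2, -1.8]
finger_gap: 31.5
```

Request:
jog_arm:
  increments:
    - [0,0,0.05,0,0,0,2]
    - [0,0,0.05,0,0,0,2]

```text
clock: 16.1
eef_pos: [543.8, -216.4, 101.2]
eef_rot: [-3.141, 0.0, 3.124]
wrist_force: [-2.9, 1.5, 6.7]
finger_gap: 31.2
```

```bash
python3 d.py 544 -216.4 100; python3 fit.py w10
python3 - <<'E'
import cv2
i=cv2.imread('pics/s_w10.png')[200:370,180:330];cv2.imwrite('pics/s10c.png',cv2.resize(i,None,fx=4,fy=3.5,interpolation=2))
E
```

```text
16.1 [ 543.8 -216.4  101.2] x [-1.     0.018 -0.   ] y [ 0.018  1.    -0.   ] z [ 0. -0. -1.] J [-0.44  0.51  1.54  0.    1.09 -1.99] gap 31.16869708618404
tool delta cm [-0.02  0.01  0.12]
```

View pics/s10c.png

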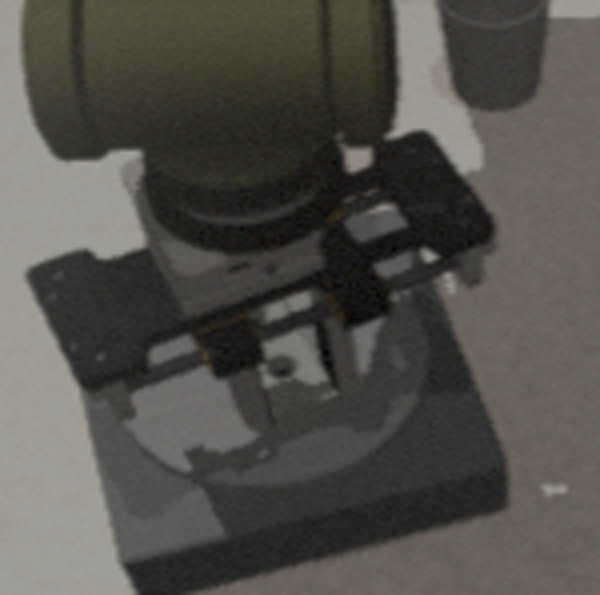

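View pics/w10.png

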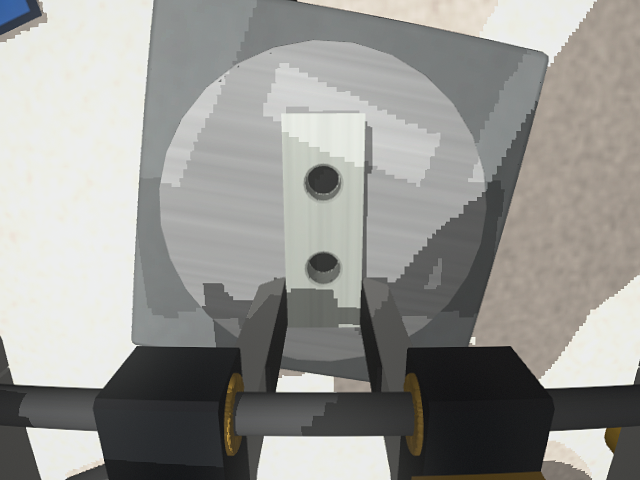

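Contact registers at TCP z 101.2, with about +8.5 N relative to the hanging load. I ease the squeeze so the block settles, then open and retract.

Request:
jog_arm:
  increments:
    - [0,0,0,0,0,0,2]
    - [0,0,0,0,0,0,2]
    - [0,0,0,0,0,0,2]
  squeeze: 4

```text
clock: 16.58
eef_pos: [543.8, -216.5, 101.2]
eef_rot: [-3.141, 0.001, 3.124]
wrist_force: [-1.7, 0.4, 5.8]
finger_gap: 31.7
```

Request:
jog_arm:
  increments:
    - [0,0,0,0,0,0,3.6]
    - [0,0,0,0,0,0,4.2]
    - [0,0,0,0,0,0,5]
    - [0,0,0,0,0,0,5.5]
    - [0,0,0,0,0,0,5.5]
    - [0,0,0,0,0,0,5.5]

```text
clock: 17.32
eef_pos: [543.7, -216.4, 100.7]
eef_rot: [3.142, 0.0, 3.124]
wrist_force: [0.6, -0.5, -0.3]
finger_gap: 55.0
```

```bash
python3 d.py 544 -216.4 100; python3 fit.py w11
```

```text
17.325 [ 543.7 -216.4  100.7] x [-1.     0.018 -0.   ] y [0.018 1.    0.   ] z [ 0.  0. -1.] J [-0.44  0.51  1.54  0.    1.09 -1.99] gap 55.027722427357745
tool delta cm [-0.03  0.    0.07]
```

View pics/w11.png

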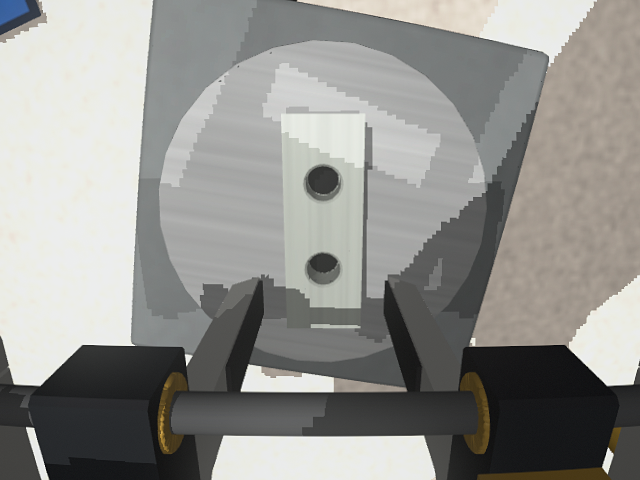

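The block is released and lies still, with the fingers clear on both sides. I retract up and aside for a final check.

Request:
jog_arm:
  increments:
    - [0,0,-1,0,0,0,5.5]
    - [0,0,-3,0,0,0,5.5]
    - [0,0,-5,0,0,0,5.5]
    - [0,0,-5,0,0,0,5.5]
    - [2,-3,0,0,0,0,5.5]
    - [3,-5,0,0,0,0,5.5]
    - [3,-5,0,0,0,0,5.5]
    - [3,-5,0,0,0,0,5.5]
    - [2,-3,0,0,0,0,5.5]
    - [0,0,0,0,0,0,5.5]
    - [0,0,0,0,0,0,5.5]

```text
clock: 18.8
eef_pos: [410.3, -423.5, 241.2]
eef_rot: [-3.141, 0.0, 3.124]
wrist_force: [0.7, 1.5, -0.6]
finger_gap: 54.9
```

Run:
```python
from h import *
s=read_state();print(s['clock'],s['eef_pos'],s['wrist_force'],s['qd'].round(3))
for n in ['top','scene']:
    p=camera(n);save(p,n+'_f')
    for t in ['two_bore_center','one_bore_center','plain_center']:
        z=90 if t[0]=='t' else 50
        for r in regions_of(p,t):
            c=max(cv2.findContours(r['mask'].astype(np.uint8),0,1)[0],key=cv2.contourArea)[:,0]
            w=np.array([pix2z(p,q,z)[:2] for q in c],np.float32);print(n,t,r['conf'],cv2.minAreaRect(w),'px',c.mean(0).round())
```

```text
18.8 [ 410.32609244 -423.54307463  241.17409317] [ 0.71701318  1.47249821 -0.6052538 ] [ 0.018 -0.001  0.003 -0.    -0.004 -0.003]
top two_bore_center 0.94 ((343.45391845703125, 202.50411987304688), (84.58984375, 35.21168899536133), 23.74962615966797) px [185. 328.]
top two_bore_center 0.56 ((506.2656555175781, -212.64657592773438), (35.13642120361328, 89.50473022460938), 89.10929870605469) px [460. 212.]
top two_bore_center 0.56 ((498.267333984375, -204.13543701171875), (178.00265502929688, 183.2048797607422), 79.64575958251953) px [455. 216.]
top one_bore_center 0.86 ((506.2539978027344, 164.636474609375), (33.3854866027832, 91.24745178222656), 89.761962890625) px [214. 221.]
top plain_center 0.9 ((507.45526123046875, 295.0799255371094), (37.18190383911133, 86.64178466796875), 88.7416000366211) px [132. 224.]
scene two_bore_center 0.75 ((400.8806457519531, 168.37469482421875), (84.39644622802734, 44.673492431640625), 25.62529945373535) px [382. 191.]
scene one_bore_center 0.68 ((506.8941345214844, 164.39207458496094), (90.95809173583984, 38.0212287902832), 0.7313104271888733) px [406. 235.]
scene plain_center 0.76 ((510.7035217285156, 295.6263427734375), (41.82204055786133, 93.85789489746094), 89.04492950439453) px [453. 214.]
```

View pics/top_f.png

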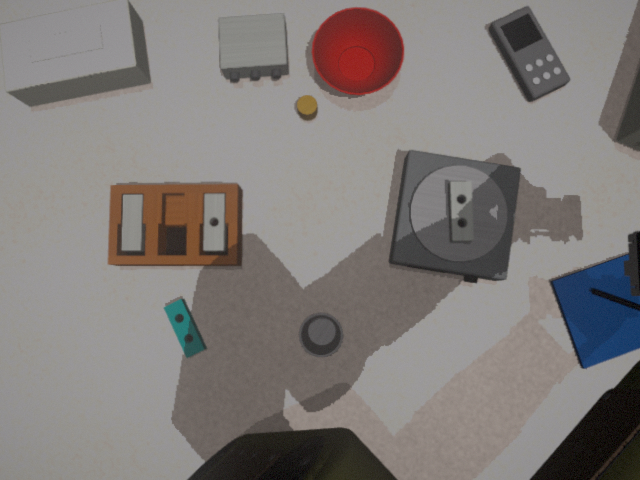

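View pics/scene_f.png

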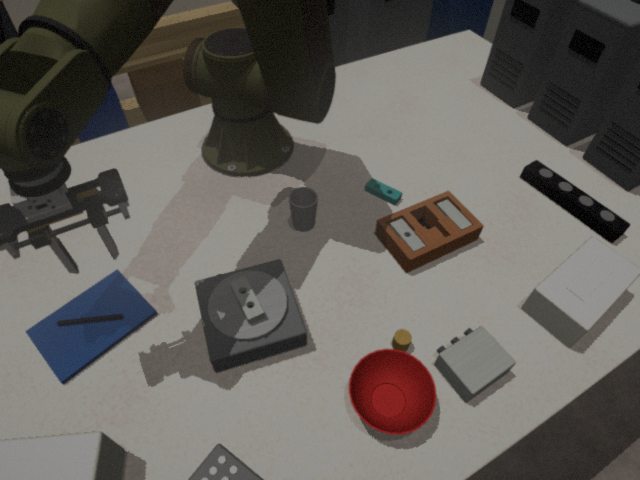

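The two-bore block lies flat on the plate: centre about (506, -213) against a plate centre of (508, -215), top pixel (460,212). The other two blocks are still in their pockets at (132,224) and (214,221), and the robot touches nothing. I hand in the job.

```bash
python3 -c "
from cell import *
print(sign_off(), read_state()['clock'])"
```

```text
the job is handed in; nothing more can be done
the job is handed in; nothing more can be done
```

The two-bore block is lying flat on the calibrator plate, about 3 mm from its centre, and I signed off at about 19 s on the robot's clock.

- **Moves:** I pressed the block's well end down with closed fingers until it tipped, and it stayed tipped by itself. I gripped the raised end with the tool leaned 33° and lifted it straight out. After levelling it, I lowered it onto the plate until the wrist showed contact of about 8 N, then eased the grip, opened and moved away.
- **Last checks:** The top camera puts the block at about (506, -213) and the plate centre at (508, -215), within the 2 mm calibration error. The plain and one-bore blocks are still in their pockets. The gripper was clear of everything.
- **Misses and disagreements:**
  - In the final scene picture, the network found only the turquoise look-alike as a two-bore block. By eye, the real one is plainly flat on the plate there.
  - In the top picture, it also took the calibrator itself for a two-bore block, with lower confidence.
  - Before the grip, the wrist and top cameras differed by up to 4 mm on the raised edge. The grasp was good all the same.

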